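# Lift a biscuit with the dough divider and tip it onto the plate

### The arm

A 6-joint arm with a two-finger parallel gripper is mounted at the origin on the work surface. World frame = base frame: x ahead of the robot, y to its left, z up, the work surface at z = 0. Lengths are in mm, angles in degrees, forces in N, time in s.
With the tool pointing down it reaches from about 250 to 725 mm from the base axis. Payload 9.7 kg.
Tool frame: the origin (TCP) lies where the fingers leave the gripper's body, on its centre line; the fingertips stand 73 mm ahead of it and the grasp point (between the pads) lies 54 mm ahead of it (r.pinch_z is the distance from the TCP to the grasp point, in mm); z points along the fingers, y is the line along which they close (so a half turn about z gives the same grasp; the last joint's range is limited). The gripper opens to 85 mm and grips with 20 to 120 N. Pads are 22 mm wide; open, the fingers measure 114 mm over their backs; the gripper's body (76 mm by 85 mm) begins 54 mm behind the grasp point. The pads swing forward as they close: fully open they stand 13 mm farther back than shut.
Start: joints at [-67.724, 4.979, 10.078, 95.1, 0, 90], TCP at [208.49, -508.949, 303.884] pointing down, gripper open.
Joint ranges: [-179.16, 179.16], [-48.56, 103.87], [-65.8, 70.77], [-126.05, 130.52], [-82.76, 87.17], [-180, 180]. Speed limits (degrees/s): [127.2, 127.2, 147.25, 180, 180, 180].

### API

Orientations are given as [roll, pitch, yaw] about the fixed x, y, z axes, in that order (R = Rz(yaw) Ry(pitch) Rx(roll)).
In Python, from plant import r gives the robot as it stands.
- The arm moves only by the tool move_arm, never from a script. Its argument "plan" is a list of rows, each a list of 7 numbers: the shift along the tool's x, y, z each as a share of 0.3 m, from -1 to 1, then the turn, a rotation vector about the tool's x, y, z each as a share of 45 degrees, from -1 to 1, then the opening, from 0 (shut) to 1 (fully open). A call has exactly 5 rows; each row is the pose to reach, as a shift and turn from the pose commanded when the call began, along the tool's axes at that moment; what a row does not reach only later rows make up. A row lasts 1/8 s, in which the tool goes at most 62.5 mm and 10.7 degrees, less where a joint would pass 70% of its speed; a pose out of reach is approached as far as the arm can. A call with a number of a shift or a turn outside -1 to 1 is refused whole. A call with a gripper value outside its range is refused whole. The fingers move at their own pace and stop on an object; "force" is the grip in N (left out, the last holds). Time passes only in rows, so rows that repeat a pose let the fingers close, or fill a call up. It gives the time, the measured TCP pose, the force, the opening and the grip force at its end, in the units of the state.
- r.read_state(): the state, without advancing time (a new reading comes with each control period).
- r.grab_frame(name): name is "scene" or "side" or "wrist"; returns the picture (384x512x3 uint8, red, green, blue); there is no depth.
- r.camera_info(name): a dict with "intrinsics" (3x3 intrinsics, pixels), "rvec" (rotation vector, rad) and "tvec" (3), from world to camera coordinates, as OpenCV has them; the wrist camera has in their place "tool_from_camera" (4x4, takes a point from camera to tool coordinates, whose origin is the TCP and whose axes are the flange's). Camera axes: x right, y down, z forward; pixel columns grow to the right and rows downward; lengths in mm; the calibration is good to about 2 mm. A picture is of the moment at which its call begins: read the wrist's pose just before it. camera_info takes no time and is no camera call.
- r.finish_job(): hands the job in; it is judged then, once.
The state is a dict: "time_s": time; "joint_pos": joint angles; "joint_velocities": joint speeds; "joint_efforts": joint torques, N m; "eef_pos": TCP position; "tool_rot": TCP orientation; "ft_force": force on the tool from outside, world axes, zero at the start; "wrist_torque": the same for the moment, N m; "finger_gap": opening from 0.0 (shut) to 1.0 (fully open); "grasp_force": force on a finger pad.
Only numpy, scipy, OpenCV 4.12 (cv2) and the standard library are available. Lean on these libraries where they do the work, as an engineer would, in place of code of your own. Each camera call takes 0.05 s, during which the arm holds its last target. There are 200 camera calls.

### The job

Two baked biscuits, one round and one square, lie against the edge of the wooden board. Pick up the steel dough divider by its handle, slide its blade under the round biscuit, lift the biscuit on the blade and tip it gently onto the plate, so that it lies flat and the right way up, about in the middle of the plate. Then lay the divider flat on the bare counter and let go; never touch the round biscuit with the gripper, and leave the square biscuit and the plate where they are.

Things in the scene. Friction and masses are not known exactly. Their poses are not given: they have to be found in the camera images.
- divider_grip (a point): Dough divider flat on the counter, 0.2 kg: slippery steel blade 90 mm wide, 2 mm thick, dark wooden handle bar along its rear. Point: centre of the bar, 36 mm above the blade's underside. Bar 100 mm along x, 24 thick (y), 28 high; below it a steel web 4 mm thick (y). +y points to the blade's straight front edge, 127 mm ahead of this point; z up. Gripped across y from above, it is held rigidly.
- round_biscuit_center (a point): Round hard biscuit, 0.05 kg, 72 mm across, 12 thick, on the counter. Point: its centre, 6 mm above its underside, which is 62 mm across and bevelled up to full width at 5 mm height, so a blade sliding along the counter runs under it. The edge of the fixed wooden board (18 mm thick), 1 mm beyond its rim, stops it when pushed; at the start its +y points squarely at that edge; z up.
- plate_in (a point): Round white plate, 240 mm across, 20 mm high, 0.45 kg, loose, lying on the wooden board (top at z = 0.018). Point: the centre of its flat inner floor (about 145 mm across, 5 mm above its underside); the rim slopes up around it. z up; x and y carry no meaning.
- square_biscuit_center (a point): Square biscuit, 72 x 72 x 12 mm, same bake, on the counter against the same edge of the board, 150 to 190 mm from the round one, on either side. Point: its centre, 6 mm above its underside. A bystander, not to be moved.
Not all that is in view belongs to the job. Of the things shaped like the part that bears plate_in, the white one is meant.

How it is judged:
By the outcome, as a careful person would: the job done as asked, in the order asked, and still so for the second after the job is handed in, with the robot touching nothing.
It also fails if it takes over 64 s, if anything falls off the work surface, if the arm or the gripper's body presses on something with over 40 N, if the wrist force passes 120 N, or if a joint passes its speed limit or range.

## Working session

There is one attempt and no reset: what is moved stays moved. The work goes in short steps, Python scripts to look and compute and a tool call to move; the robot and the scene stay as the last step left them, time stands still between calls to the robot, and variables do not carry over. Pictures are saved under pics/ and viewed, at most 10 in all, crops included, and the job is handed in when it is done.

Besides the shell and the picture viewer there is one more tool, called after "Request:" as a command line: name --pt "numbers of a row" for each row, then --argument value for the rest. move_arm: Moves the arm, as the interface text tells. Shift numbers are shares of 0.3 m and turn numbers shares of 45 degrees, none past 1 either way. Its arguments: {"type":"object","properties":{"plan":{"type":"array","items":{"type":"array","items":{"type":"number"}}},"force":{"type":"number"}},"required":["plan"]}

```bash
mkdir -p pics; ls
cat > h.py <<'E'
import numpy as np,cv2
from plant import r
from scipy.spatial.transform import Rotation as R
def snap(n,f):
    im=r.grab_frame(n); cv2.imwrite('pics/'+f,im[:,:,::-1]); return im
E
python3 - <<'E'
from h import *
a=snap('scene','a.png');b=snap('side','b.png')
cv2.imwrite('pics/ab.png',cv2.resize(np.vstack([a,b])[:,:,::-1],None,fx=.78,fy=.78))
for n in('scene','side','wrist'):print(r.camera_info(n))
print(r.read_state())
E
```

```text
pics
{'intrinsics': array([[386.77590833,   0.        , 253.5642047 ],
       [  0.        , 386.77590833, 194.78301614],
       [  0.        ,   0.        ,   1.        ]]), 'rvec': array([ 2.38051798,  0.78699382, -0.25841671]), 'tvec': array([-465.63132663,  -91.3499235 , 1336.78112158])}
{'intrinsics': array([[408.00424905,   0.        , 255.79268227],
       [  0.        , 408.00424905, 194.10815583],
       [  0.        ,   0.        ,   1.        ]]), 'rvec': array([ 0.88204048, -2.43737293,  1.13860275]), 'tvec': array([ 466.95918274,  141.98295188, 1181.51117513])}
{'intrinsics': array([[311.6418244 ,   0.        , 257.05820708],
       [  0.        , 311.6418244 , 192.8859884 ],
       [  0.        ,   0.        ,   1.        ]]), 'tool_from_camera': array([[ 2.01049751e-04, -9.61584421e-01, -2.74509310e-01,
         6.97863488e+01],
       [ 9.99999950e-01,  1.25781790e-04,  2.91793134e-04,
         4.19780584e-01],
       [-2.46055459e-04, -2.74509354e-01,  9.61584398e-01,
        -7.00687394e+01],
       [ 0.00000000e+00,  0.00000000e+00,  0.00000000e+00,
         1.00000000e+00]])}
{'time_s': 0.1, 'joint_pos': array([-6.77207597e+01,  5.00763639e+00,  1.00387081e+01,  9.50987724e+01,
       -4.80229986e-06,  8.99992161e+01]), 'joint_velocities': array([ 0.01436599, -0.11264241,  0.11837781, -0.05931552, -0.09035617,
        0.01830484]), 'joint_efforts': array([-7.63739972e-04, -5.21561015e+01,  4.65651834e+01,  1.61734514e-02,
       -5.40579583e-05, -1.59609806e-05]), 'eef_pos': array([ 208.47243529, -508.83342592,  303.254344  ]), 'tool_rot': array([-1.79932299e+02,  3.87609379e-06,  2.22800242e+01]), 'ft_force': array([ 0.44813795, -0.37787311,  0.29210752]), 'wrist_torque': array([ 0.01166068, -0.00108961,  0.00899965]), 'grasp_force': 0.0, 'finger_gap': 0.9979511562089585}
```

View pics/a.png

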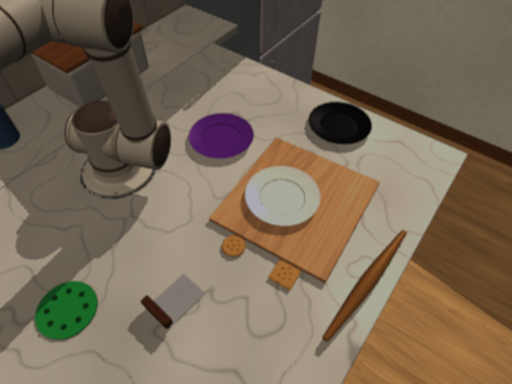

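View pics/b.png

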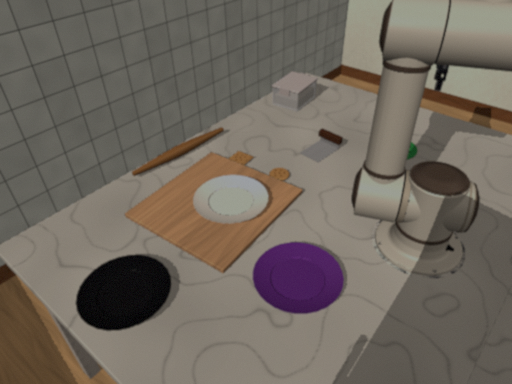

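Scene view: divider handle at (157,311) with its blade at (181,294), round biscuit (233,246), square biscuit (284,275), white plate (283,196) on the board. 
Side view: handle (331,136), round biscuit (278,174), square biscuit (240,158), white plate (231,200). 
Look-alikes in the scene view: plates are purple (221,136), black (340,123) and white (283,196, the one meant). The green holed disc (66,310) and the rolling pin (365,287) are other clutter. For the biscuit, round (233,246) is the one meant and square (284,275) is not.

```bash
cat >> h.py <<'E'
def P(n):
    c=r.camera_info(n);K=c['intrinsics']
    return K@np.c_[cv2.Rodrigues(c['rvec'])[0],c['tvec']]
def tri(u,v):
    X=cv2.triangulatePoints(P('scene'),P('side'),np.array(u,float).reshape(2,1),np.array(v,float).reshape(2,1));return (X[:3]/X[3]).ravel()
def onz(M,u,z):
    H=np.c_[M[:,:2],M[:,2]*z+M[:,3]];x=np.linalg.solve(H,[u[0],u[1],1]);return x[:2]/x[2]
E
python3 - <<'E'
from h import *
for n,u,v in[('handle',(157,311),(331,136)),('round',(233,246),(278,174)),('square',(284,275),(240,158)),('plate',(283,196),(231,200))]:
    print(n,tri(u,v).round(1))
M=P('scene')
for n,u,z in[('board corner L',(212,219),18),('board corner R',(322,274),18),('bladeL',(186,277),2),('bladeR',(204,292),2),('h1',(143,300),50),('h2',(170,324),50)]:print(n,onz(M,u,z).round(1))
a=cv2.imread('pics/a.png')[210:350,130:330];b=cv2.imread('pics/b.png')[110:250,170:370]
cv2.imwrite('pics/c.png',cv2.resize(np.hstack([a,b]),None,fx=2,fy=4,interpolation=2) if 0 else cv2.resize(np.vstack([a,b]),None,fx=2.1,fy=2.1,interpolation=2))
E
```

```text
handle [ 480.6 -289.2   38.1]
round [511.4  -6.4   6.4]
square [683.4   5.2   6.7]
plate [530.3 221.   26.1]
board corner L [402.9  23. ]
board corner R [768.3  65.2]
bladeL [ 463.2 -163.5]
bladeR [ 533.2 -167.1]
h1 [ 438.6 -290.3]
h2 [ 537.9 -293.9]
```

View pics/c.png

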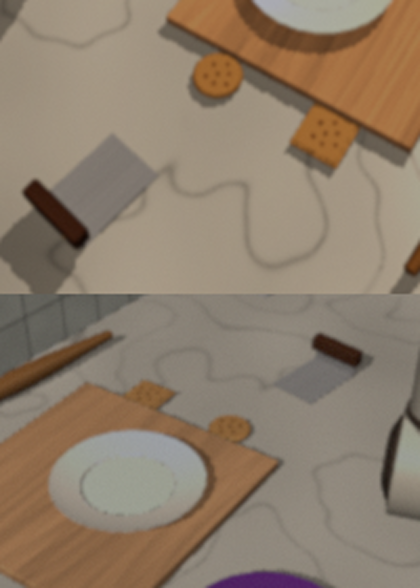

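Request:
move_arm --pt "0.15 -0.1 0 0 0 0.1 1" --pt "0.32 -0.22 0 0 0 0.22 1" --pt "0.5 -0.35 0 0 0 0.35 1" --pt "0.68 -0.47 0 0 0 0.47 1" --pt "0.8 -0.55 0 0 0 0.53 1"

```text
time_s: 0.72
eef_pos: [368.7, -263.3, 303.8]
tool_rot: [-180.0, -0.0, -1.7]
ft_force: [0.0, -1.0, 0.9]
finger_gap: 1.0
grasp_force: 0.0
```

The crop confirms the choice: round biscuit at crop (218,75), holed square one at (325,135), handle bar at (57,212) with its blade pointing toward the biscuits.

Request:
move_arm --pt "0.1 -0.08 0 0 0 0 1" --pt "0.2 -0.16 0 0 0 0 1" --pt "0.3 -0.24 0 0 0 0 1" --pt "0.4 -0.32 0 0 0 0 1" --pt "0.4 -0.32 0 0 0 0 1"

```text
time_s: 1.35
eef_pos: [491.9, -171.2, 302.8]
tool_rot: [-180.0, 0.1, -1.4]
ft_force: [-0.4, 0.5, 0.3]
finger_gap: 1.001
grasp_force: 0.0
```

```bash
cat >> h.py <<'E'
def PW(s):
    c=r.camera_info('wrist');T=np.eye(4);T[:3,:3]=R.from_euler('xyz',s['tool_rot'],degrees=True).as_matrix();T[:3,3]=s['eef_pos']
    return c['intrinsics']@np.linalg.inv(T@c['tool_from_camera'])[:3]
E
python3 - <<'E'
from h import *
s=r.read_state();print(s['eef_pos'],s['tool_rot']);M=PW(s);np.save('M1.npy',M)
a=snap('wrist','w1.png');cv2.imwrite('pics/w1x.png',cv2.resize(a[:,:,::-1],(800,600),interpolation=2))
for X in[(481,-289,36),(511,-6,6),(683,5,6)]:
    p=M@[*X,1];print((p/p[2])[:2])
E
```

```text
[ 491.93805873 -171.17719097  302.84961431] [-1.79957885e+02  8.08387093e-02 -1.41871725e+00]
[363.46493025 176.80714289]
[116.64777324 151.9750347 ]
[ 81.11414095 -14.49430447]
```

View pics/w1x.png

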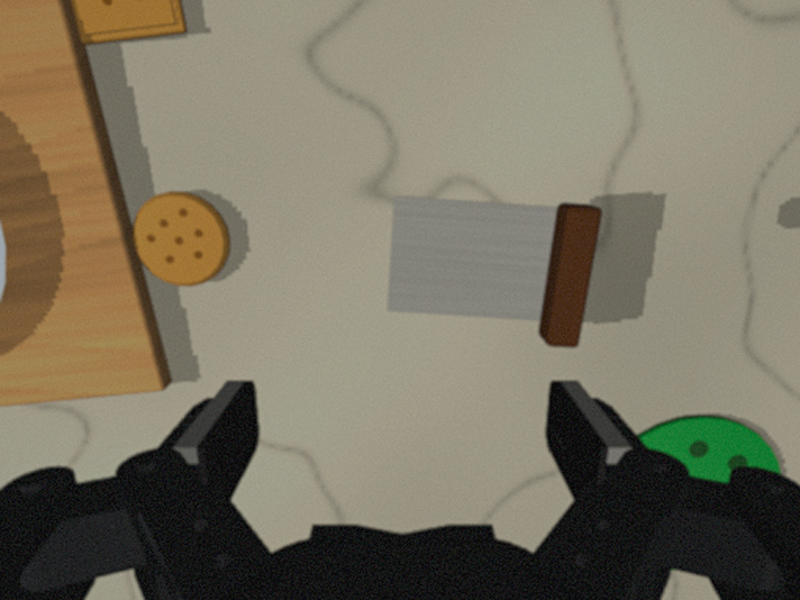

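The wrist view (800x600) shows the round biscuit at (181,239), against the board edge that runs (75,40) to (167,387). The blade's front corners are (393,197) and (388,311), and the bar spans (557,204) to (579,346). Next, finer measurements.

Run:
```python
from h import *
M=np.load('M1.npy');f=.64
def q(l,z):return [onz(M,(x*f,y*f),z).round(1) for x,y in l]
b=q([(393,197),(388,311)],2);print('blade front',b)
d=b[0]-b[1];print('w',np.hypot(*d),'ang',np.degrees(np.arctan2(d[1],d[0])))
t=q([(587,206),(564,345)],50);print('bar',t,(t[0]+t[1])/2);d=t[0]-t[1];print(np.hypot(*d),np.degrees(np.arctan2(d[1],d[0])))
e=q([(75,40),(163,387)],18);print('edge top',e)
im=cv2.imread('pics/w1.png');hs=cv2.cvtColor(im,cv2.COLOR_BGR2HSV)
# biscuit
m=((hs[:,:,1]>130)&(hs[:,:,0]>8)&(hs[:,:,0]<24)).astype(np.uint8);m[:,:84]=0;m[:115]=0;m[190:]=0;m[:,150:]=0
c=max(cv2.findContours(m,0,2)[0],key=cv2.contourArea);print(cv2.boundingRect(c),cv2.fitEllipse(c))
print('round',onz(M,cv2.fitEllipse(c)[0],8))
# bar
m=((hs[:,:,2]<110)&(hs[:,:,1]>120)).astype(np.uint8);m[:,:330]=0;m[230:]=0;m[:120]=0;m[:,392:]=0
c=max(cv2.findContours(m,0,2)[0],key=cv2.contourArea);print(cv2.contourArea(c),cv2.minAreaRect(c),cv2.approxPolyDP(c,2,True).ravel()/f)
```

```text
blade front [array([ 536.8, -166. ]), array([ 447.9, -159.4])]
w 89.14465771991048 ang -4.245890681219763
bar [array([ 531.2, -293.4]), array([ 434.5, -284.9])] [ 482.85 -289.15]
97.07285923470066 -5.023429140836978
edge top [array([644.1,  39.7]), array([393.7,  21.7])]
(84, 123, 63, 67) ((113.17387390136719, 155.20254516601562), (59.83565139770508, 68.69081115722656), 25.0715389251709)
round [507.58034585  -2.25457829]
2123.0 ((363.9054260253906, 176.06756591796875), (26.468236923217773, 90.25504302978516), 9.462322235107422) [559.375  206.25   540.625  331.25   551.5625 343.75   575.     343.75
 598.4375 209.375 ]
```

Request:
move_arm --pt "-0.005 0.1 0.08 0 0 0.02 1" --pt "-0.01 0.2 0.2 0 0 0.04 1" --pt "-0.016 0.3 0.32 0 0 0.055 1" --pt "-0.022 0.395 0.42 0 0 0.069 1" --pt "-0.022 0.395 0.45 0 0 0.069 1"

```text
time_s: 2.02
eef_pos: [478.9, -292.4, 166.6]
tool_rot: [-179.9, 0.2, -4.9]
ft_force: [-0.7, 0.8, 0.7]
finger_gap: 1.0
grasp_force: 0.0
```

Run:
```python
from h import *
a=snap('wrist','w2.png');s=r.read_state();print(s['eef_pos'],s['tool_rot'],r.pinch_z);M=PW(s);np.save('M2.npy',M)
hs=cv2.cvtColor(a,cv2.COLOR_RGB2HSV)
cv2.imwrite('pics/w2x.png',cv2.resize(a[:,:,::-1],(800,600),interpolation=2))
```

```text
[ 479.19267843 -291.44969321  166.66634167] [-1.79911963e+02  1.71457286e-01 -4.80996825e+00] 53.900000000000006
```

View pics/w2x.png

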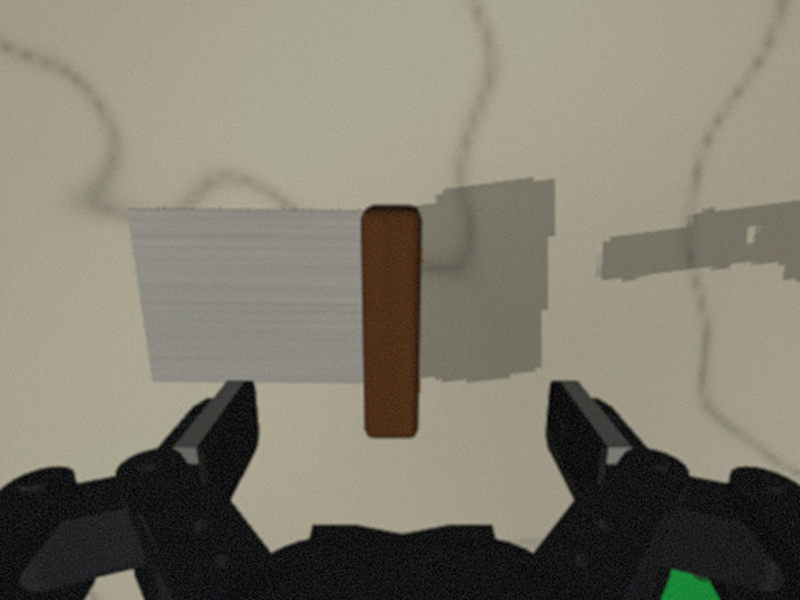

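The bar's top face spans (365,208), (420,208), (417,437), (368,437), centred between the fingers. The blade's front corners are (129,209) and (153,381).

Run:
```python
from h import *
M1=np.load('M1.npy');M=np.load('M2.npy');f=.64
for a,b in[((587,206),(393,210)),((564,345),(393,436)),((393,197),(129,209)),((388,311),(153,381))]:
    X=cv2.triangulatePoints(M1,M,np.array(a).reshape(2,1)*f,np.array(b).reshape(2,1)*f);print((X[:3]/X[3]).ravel().round(1))
g=[onz(M,(x*f,y*f),z).round(1) for x,y,z in[(393,210,50),(393,436,50),(129,209,2),(153,381,2)]];print(g,(g[0]+g[1])/2,(g[2]+g[3])/2)
```

```text
[ 531.5 -292.8   51.5]
[ 435.2 -284.4   50.6]
[ 537.4 -166.     1.6]
[ 449.5 -159.3    4.8]
[array([ 531.6, -292.8]), array([ 435.3, -284.2]), array([ 538. , -166.4]), array([ 449.1, -157.6])] [ 483.45 -288.5 ] [ 493.55 -162.  ]
```

Request:
move_arm --pt "0.013 -0.011 0.06 0 0 0 1" --pt "0.013 -0.011 0.13 0 0 0 1" --pt "0.013 -0.011 0.2 0 0 0 1" --pt "0.013 -0.011 0.253 0 0 0 1" --pt "0.013 -0.011 0.253 0 0 0 1"

```text
time_s: 2.7
eef_pos: [484.7, -287.1, 92.0]
tool_rot: [-180.0, 0.1, -4.6]
ft_force: [0.3, 0.6, 1.0]
finger_gap: 0.998
grasp_force: 0.0
```

Request:
move_arm --pt "0 0 0 0 0 0 0.5" --pt "0 0 0 0 0 0 0.1" --pt "0 0 0 0 0 0 0" --pt "0 0 0 0 0 0 0" --pt "0 0 0 0 0 0 0" --force 80

```text
time_s: 3.32
eef_pos: [485.2, -288.2, 93.7]
tool_rot: [180.0, -0.1, -4.7]
ft_force: [-0.4, 0.3, 6.2]
finger_gap: 0.27
grasp_force: 79.3
```

Request:
move_arm --pt "0 0 -0.06 0 0 0 0" --pt "0.02 -0.06 -0.11 0 0 -0.05 0" --pt "0.05 -0.16 -0.133 0 0 -0.11 0" --pt "0.08 -0.26 -0.133 0 0 -0.17 0" --pt "0.1 -0.345 -0.133 0 0 -0.215 0"

```text
time_s: 3.95
eef_pos: [524.0, -185.3, 133.9]
tool_rot: [180.0, -0.0, 5.2]
ft_force: [0.3, -0.5, -2.5]
finger_gap: 0.265
grasp_force: 78.7
```

Run:
```python
from h import *
r.grab_frame('wrist');r.grab_frame('wrist')
a=snap('wrist','w3.png');s=r.read_state();print(s['eef_pos'],s['tool_rot'],s['ft_force']);M=PW(s);np.save('M3.npy',M)
cv2.imwrite('pics/w3x.png',cv2.resize(a[:,:,::-1],(800,600),interpolation=2))
```

```text
[ 523.86246141 -185.56981757  133.70297951] [ 1.79994225e+02 -3.01952153e-02  5.18502993e+00] [-0.37140403 -0.45961835 -2.09817342]
```

View pics/w3x.png

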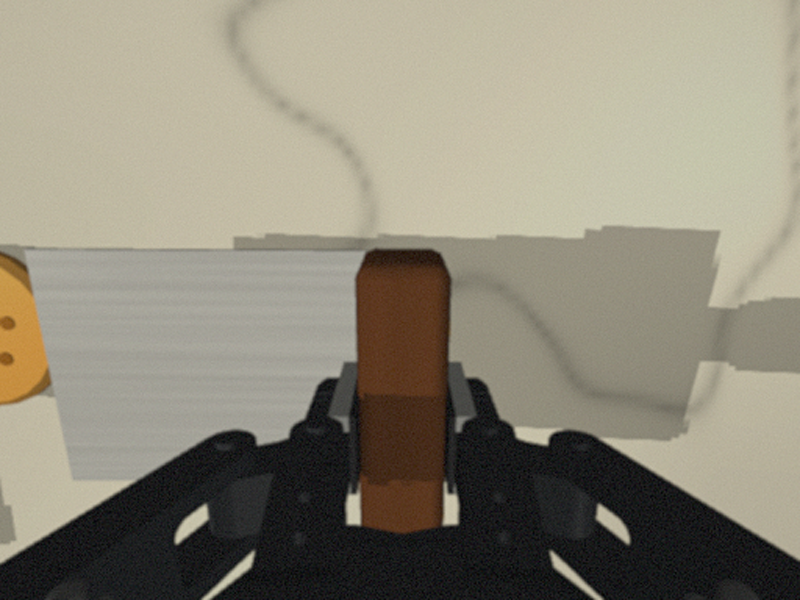

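The blade is held level. Its front corners are (26,249) and (73,480), and the biscuit is beyond it at the left border, with its right rim near (50,350). Next I fit the board edge and the biscuit in the earlier frames.

Run:
```python
from h import *
M1=np.load('M1.npy');M3=np.load('M3.npy');f=.64
for z in(40,42):
  g=[onz(M3,(x*f,y*f),z) for x,y in[(26,249),(73,480)]];d=g[0]-g[1];print(z,g,np.hypot(*d),np.degrees(np.arctan2(d[1],d[0])),(g[0]+g[1])/2)
im=cv2.imread('pics/w1.png');hs=cv2.cvtColor(im,cv2.COLOR_BGR2HSV)
v=cv2.GaussianBlur(hs[:,:,2],(0,0),1).astype(float)
# wood-top -> dark side edge, wrist1: rows 40..115 , 195..235
pts=[]
for y in list(range(35,118))+list(range(190,236)):
    x0=(75+(y/f-40)*(92/347))*f;xs=np.arange(int(x0)-8,int(x0)+9);g=np.gradient(v[y,xs]);i=g.argmin();pts.append((xs[i],y))
pts=np.array(pts,float);k=np.polyfit(pts[:,1],pts[:,0],1)
for _ in range(3):
    e=pts[:,0]-np.polyval(k,pts[:,1]);k=np.polyfit(*pts[abs(e)<1.5].T[::-1],1)
print('inl',(abs(e)<1.5).mean())
A,B=[onz(M1,(np.polyval(k,y),y),18) for y in(35,230)];d=A-B;print('edge',A,B,np.degrees(np.arctan2(d[1],d[0])))
# biscuit by circle on grey/sat
m=((hs[:,:,1]>130)&(hs[:,:,2]>120)).astype(np.uint8)
ys,xs=np.mgrid[:384,:512];m[xs<np.polyval(k,ys)+4]=0;m[:115]=0;m[190:]=0;m[:,155:]=0
c=max(cv2.findContours(m,0,1)[0],key=cv2.contourArea);c=cv2.convexHull(c);E=cv2.fitEllipse(c);print(E,onz(M1,E[0],8))
q=np.array([onz(M1,p[0],9) for p in c]);print('minenc',cv2.minEnclosingCircle(q.astype(np.float32)))
n=np.array([-d[1],d[0]])/np.hypot(*d)
for p in (onz(M1,E[0],8),): print('dist to edge',(A-p)@n)
```

```text
40 [array([553.88443782, -55.27410011]), array([463.15721329, -62.64080984])] 91.02580779094897 4.6420185376898795 [508.52082555 -58.95745497]
42 [array([554.36798344, -56.79281895]), array([464.74848514, -64.06958548])] 89.91443603689912 4.642018537689882 [509.55823429 -60.43120221]
inl 1.0
edge [635.36942434  42.56548318] [417.53514277  24.49784865] 4.74138000656259
((113.97161865234375, 152.62307739257812), (53.94791030883789, 62.333290100097656), 140.11065673828125) [510.59397347  -3.65474731]
minenc ((509.8475341796875, -4.360519886016846), 34.91556930541992)
dist to edge 35.748338869939516
```

Request:
move_arm --pt "0.005 0 0.04 0 0 0 0" --pt "0.01 0 0.08 0 0 0 0" --pt "0.015 0 0.115 0 0 0 0" --pt "0.015 0 0.128 0 0 0 0" --pt "0.015 0 0.128 0 0 0 0"

```text
time_s: 4.72
eef_pos: [527.6, -187.0, 94.3]
tool_rot: [-180.0, 0.0, 5.0]
ft_force: [0.5, -0.1, -2.2]
finger_gap: 0.264
grasp_force: 78.7
```

Request:
move_arm --pt "0 0 0.002 0 0 0 0" --pt "0 0 0.004 0 0 0 0" --pt "0 0 0.006 0 0 0 0" --pt "0 0 0.007 0 0 0 0" --pt "0 0 0.007 0 0 0 0"

```text
time_s: 5.35
eef_pos: [527.9, -186.9, 93.7]
tool_rot: [180.0, -0.1, 5.0]
ft_force: [-3.8, 0.8, 8.5]
finger_gap: 0.267
grasp_force: 80.3
```

Request:
move_arm --pt "0 -0.02 0 0 0 0 0" --pt "0 -0.05 0 0 0 0 0" --pt "0 -0.08 0 0 0 0 0" --pt "0 -0.12 0 0 0 0 0" --pt "0 -0.16 0 0 0 0 0"

```text
time_s: 5.98
eef_pos: [524.4, -139.2, 93.7]
tool_rot: [179.9, -0.1, 5.0]
ft_force: [0.4, -2.4, 5.7]
finger_gap: 0.262
grasp_force: 79.8
```

Request:
move_arm --pt "0 -0.03 0 0 0 0 0" --pt "0 -0.06 0 0 0 0 0" --pt "0 -0.09 0 0 0 0 0" --pt "0 -0.12 0 0 0 0 0" --pt "0 -0.13 0 0 0 0 0"

```text
time_s: 6.6
eef_pos: [521.0, -100.2, 93.7]
tool_rot: [179.9, -0.1, 5.0]
ft_force: [-0.9, -3.9, 5.3]
finger_gap: 0.269
grasp_force: 79.8
```

Run:
```python
from h import *
a=snap('wrist','w4.png');b=snap('scene','s4.png');s=r.read_state();print(s['eef_pos'],s['tool_rot'],s['ft_force'])
c=snap('side','d4.png')
cv2.imwrite('pics/x4.png',np.hstack([cv2.resize(a[90:290,:200,::-1],(400,400)),np.vstack([cv2.resize(b[200:300,170:320,::-1],(375,250)),cv2.resize(c[110:230,190:370,::-1],(375,250))])[:400]]))
```

```text
[ 520.94874883 -100.04025951   93.68659993] [ 1.79960491e+02 -1.44127899e-01  5.01469155e+00] [0.14903091 0.2478082  6.12162259]
```

View pics/x4.png

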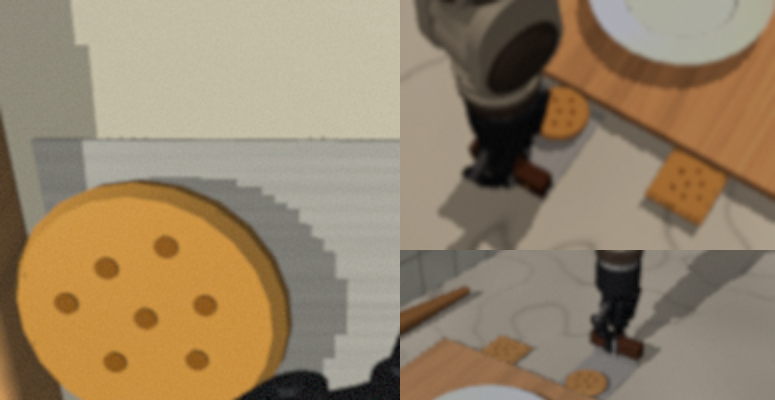

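The biscuit lies on the blade, with the blade's front edge a few millimetres short of the board at the left. The square biscuit is untouched. I advance a little more, then lift.

Request:
move_arm --pt "0 -0.007 0 0 0 0 0" --pt "0 -0.014 0 0 0 0 0" --pt "0 -0.014 0 0 0 0 0" --pt "0 -0.014 -0.01 0 0 0 0" --pt "0 -0.014 -0.03 0 0 0 0"

```text
time_s: 7.38
eef_pos: [519.5, -95.9, 101.2]
tool_rot: [-180.0, 0.1, 5.0]
ft_force: [-0.8, 0.3, -2.5]
finger_gap: 0.263
grasp_force: 78.6
```

Request:
move_arm --pt "0 0 -0.03 0 0 0 0" --pt "0 0 -0.08 0 0 0 0" --pt "0 0 -0.14 0 0 0 0" --pt "0 0 -0.2 0 0 0 0" --pt "0 0 -0.23 0 0 0 0"

```text
time_s: 8.0
eef_pos: [520.3, -96.0, 172.3]
tool_rot: [180.0, -0.1, 5.0]
ft_force: [-0.6, -0.6, -2.9]
finger_gap: 0.266
grasp_force: 78.7
```

Run:
```python
from h import *
a=snap('wrist','w5.png');b=snap('scene','s5.png');s=r.read_state();print(s['eef_pos'],s['tool_rot'],s['ft_force'])
np.save('M5.npy',PW(s))
c=snap('side','d5.png')
cv2.imwrite('pics/x5.png',np.hstack([cv2.resize(a[:,:256,::-1],(400,600)),np.vstack([cv2.resize(b[120:280,170:370,::-1],(375,300)),cv2.resize(c[110:270,170:370,::-1],(375,300))])]))
```

```text
[520.30433532 -96.05036133 171.75124368] [ 1.79972797e+02 -1.07221695e-01  4.99656588e+00] [ 0.01003658  1.10802347 -2.73826592]
```

View pics/x5.png

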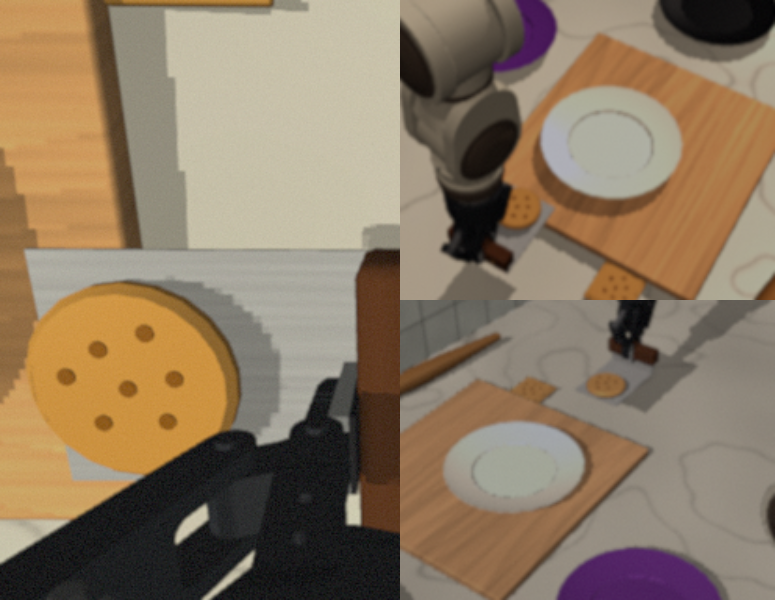

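The biscuit sits on the blade near its front edge: centre (128,389) in the wrist half, blade front running (26,250) to (73,480). The white plate's floor is centred at scene (282.5,197.3) and side (230.8,200.7).

Run:
```python
from h import *
print('plate tri',tri((282.5,197.3),(230.8,200.7)))
im=cv2.imread('pics/a.png');
print(onz(P('scene'),(282.5,197.3),23),onz(P('side'),(230.8,200.7),23))
# outer rim centre at z=38 via bright mask
for n,fn,box in[('scene','a.png',(160,230,240,325)),('side','b.png',(170,228,185,275))]:
    im=cv2.imread('pics/'+fn);hs=cv2.cvtColor(im,cv2.COLOR_BGR2HSV);m=(hs[:,:,1]<60).astype(np.uint8)
    k=np.zeros_like(m);k[box[0]:box[1],box[2]:box[3]]=1;m*=k
    c=cv2.convexHull(max(cv2.findContours(m,0,1)[0],key=cv2.contourArea));print(n,cv2.boundingRect(c))
    w=np.array([onz(P(n),p[0],38) for p in c],np.float32);print(cv2.minEnclosingCircle(w))
M=np.load('M5.npy');b=onz(M,(82,249),92);fr=[onz(M,(x*.64,y*.64),80) for x,y in[(26,249),(73,480)]];fm=(fr[0]+fr[1])/2
n=np.array([-np.sin(np.radians(5)),np.cos(np.radians(5))]);t=np.array([n[1],-n[0]])
print('biscuit',b,'front mid',fm,'bisc rel front n,t',(b-fm)@n,(b-fm)@t)
T=np.array([520.3,-96.05]);print('rel TCP: bisc',(b-T)@n,(b-T)@t,'front',(fm-T)@n,(fm-T)@t)
```

```text
plate tri [531.20803915 219.63411974  21.57678504]
[532.00659216 218.95901586] [529.70027436 220.62864821]
scene (245, 167, 75, 59)
((528.678955078125, 218.82090759277344), 118.55376434326172)
side (193, 175, 76, 48)
((530.2211303710938, 218.3489532470703), 120.5695571899414)
biscuit [508.87563288  -4.93815589] front mid [506.55725535  29.11147939] bisc rel front n,t -34.1221260517072 -0.6580658496682763
rel TCP: bisc 91.76083524119251 -3.439973510243754 front 125.88296129289972 -2.7819076605754773
```

Request:
move_arm --pt "0.003 -0.013 0 0.02 0 0 0" --pt "0.008 -0.04 0 0.04 0 0 0" --pt "0.018 -0.087 0 0.06 0 0 0" --pt "0.031 -0.153 0 0.067 0 0 0" --pt "0.049 -0.24 0 0.067 0 0 0"

```text
time_s: 8.78
eef_pos: [528.3, -21.5, 170.3]
tool_rot: [-177.0, 0.0, 5.0]
ft_force: [0.9, 0.5, -3.4]
finger_gap: 0.264
grasp_force: 78.7
```

Request:
move_arm --pt "0.019 -0.093 0 0 0 0 0" --pt "0.037 -0.18 0.01 0 0 0 0" --pt "0.053 -0.26 0.02 0 0 0 0" --pt "0.065 -0.32 0.025 0 0 0 0" --pt "0.073 -0.36 0.03 0 0 0 0"

```text
time_s: 9.4
eef_pos: [542.3, 73.0, 167.0]
tool_rot: [-176.4, 0.0, 6.3]
ft_force: [-0.1, 0.3, -2.0]
finger_gap: 0.268
grasp_force: 78.7
```

Run:
```python
from h import *
a=snap('wrist','w6.png');b=snap('scene','s6.png');s=r.read_state();print(s['eef_pos'],s['tool_rot'],s['ft_force'],s['joint_pos'])
np.save('M6.npy',PW(s))
c=snap('side','d6.png')
cv2.imwrite('pics/x6.png',np.hstack([cv2.resize(a[:,:256,::-1],(400,600)),np.vstack([cv2.resize(b[120:280,170:370,::-1],(375,300)),cv2.resize(c[110:270,170:370,::-1],(375,300))])]))
```

```text
[542.34476948  72.42281371 166.89320208] [-1.76373778e+02  2.05623748e-02  6.23311562e+00] [ 0.51491442  0.18480583 -3.48850622] [  6.19923021   4.10720033  -6.03861623  79.87689327   3.62620937
 179.96604661]
```

View pics/x6.png

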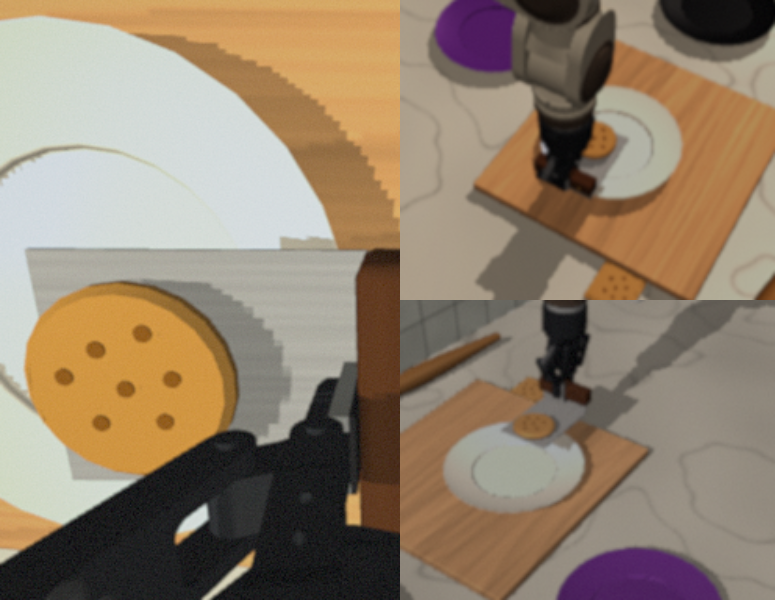

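The biscuit is steady on the blade over the plate: (125,388) in the wrist half, the blade front at (26,250). Joint 6 is near 180, so I let the yaw grow to about 14 degrees.

Request:
move_arm --pt "0.01 -0.015 0.005 0 0 -0.03 0" --pt "0.03 -0.045 0.02 0 0 -0.08 0" --pt "0.05 -0.075 0.04 0 0 -0.13 0" --pt "0.068 -0.1 0.055 0 0 -0.17 0" --pt "0.075 -0.11 0.06 0 0 -0.2 0"

```text
time_s: 10.18
eef_pos: [561.0, 109.2, 150.5]
tool_rot: [-176.4, -0.5, 15.4]
ft_force: [0.1, 0.1, -2.8]
finger_gap: 0.272
grasp_force: 78.7
```

```bash
cat > tip.py <<'E'
from h import *
import sys
s=r.read_state();p=s['eef_pos'];Rt=R.from_euler('xyz',s['tool_rot'],degrees=True)
print(p,s['tool_rot'],s['ft_force'],s['joint_pos'].round(1))
print('front',p+Rt.apply([-2.8,-125.9,93.7]),'bisc',p+Rt.apply([-3.4,-91.8,85.7]))
if len(sys.argv)>3:
    a,f,fz=map(float,sys.argv[1:4])   # tilt deg front down, front pos past centre, z of front underside
    y=s['tool_rot'][2];n=np.array([-np.sin(np.radians(y)),np.cos(np.radians(y)),0])
    Rn=R.from_euler('xyz',[180-a,0,y],degrees=True)
    t=np.array([n[1],-n[0],0]);F=np.array([530,219,0.])+n*f+.5*t+[0,0,fz]
    T=F-Rn.apply([-2.8,-125.9,93.7])
    print('T',T,'shares',Rt.inv().apply(T-p)/300,(Rt.inv()*Rn).as_rotvec(degrees=True)/45)
E
python3 tip.py 12 10 30; python3 tip.py 22 10 26
```

```text
[560.99861246 109.19996803 150.52362988] [-176.42255292   -0.52089947   15.35413774] [ 0.09694858  0.0915421  -2.79562262] [  9.7   7.5  -4.2  78.2   3.6 174.3]
front [524.2301494  235.47254799  64.84016779] bisc [532.74397104 201.99940677  70.69112142]
T [557.98388977 129.5495416  147.82851206] shares [ 0.00818841 -0.06737379  0.01328841] [-0.3461631  -0.01157992 -0.00085267]
[560.99861246 109.19996803 150.52362988] [-176.42255292   -0.52089947   15.35413774] [ 0.09694858  0.0915421  -2.79562262] [  9.7   7.5  -4.2  78.2   3.6 174.3]
front [524.2301494  235.47254799  64.84016779] bisc [532.74397104 201.99940677  70.69112142]
T [552.14919559 150.79868575 160.04009728] shares [ 0.00855847 -0.14322263 -0.02275264] [-0.56838377 -0.01152171 -0.00186844]
```

Request:
move_arm --pt "0.0015 -0.01 0.004 -0.06 -0.002 0 0" --pt "0.003 -0.025 0.007 -0.13 -0.004 0 0" --pt "0.005 -0.04 0.01 -0.21 -0.007 0 0" --pt "0.0065 -0.055 0.012 -0.28 -0.009 0 0" --pt "0.008 -0.067 0.013 -0.346 -0.012 0 0"

```text
time_s: 10.8
eef_pos: [560.9, 118.2, 148.7]
tool_rot: [168.4, -0.0, 16.3]
ft_force: [0.8, -0.7, -2.2]
finger_gap: 0.269
grasp_force: 78.8
```

```bash
python3 tip.py 18 10 26;python3 - <<'E'
from h import *
a=snap('wrist','w7.png');b=snap('scene','s7.png')
c=snap('side','d7.png')
cv2.imwrite('pics/x7.png',np.hstack([cv2.resize(a[:,:256,::-1],(400,600)),np.vstack([cv2.resize(b[120:280,170:370,::-1],(375,300)),cv2.resize(c[110:270,170:370,::-1],(375,300))])]))
E
```

```text
[560.85068484 118.17509534 148.66212283] [ 1.68377437e+02 -9.26309403e-03  1.62594851e+01] [ 0.76765076 -0.67551492 -2.20163105] [ 16.2   7.8  -4.5  77.7 -11.6 179.9]
front [528.93852353 217.66054288  31.51862243] bisc [537.26080482 186.97423288  46.22440403]
T [555.78631204 142.37187802 154.01923517] shares [ 0.00637953 -0.07687466 -0.03404145] [-1.41720820e-01 -1.99109655e-04 -5.26489837e-05]
```

View pics/x7.png

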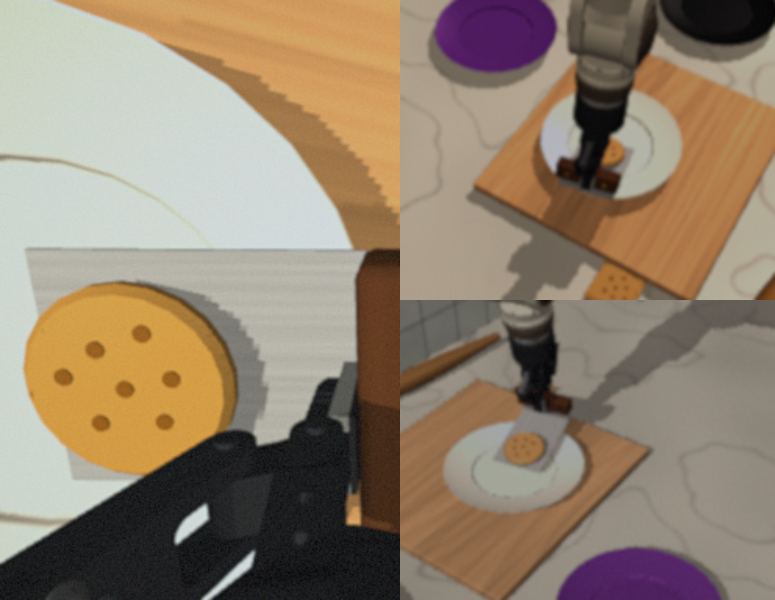

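The biscuit still lies on the tilted blade at (124,389), above the plate's floor, and has not slipped yet. All ten views are used, so from here I check by numbers.

```bash
sed -i "s/y=s\['tool_rot'\]\[2\];/y=float(sys.argv[4]);/" tip.py
cat > bis.py <<'E'
from h import *
# biscuit on the plate/blade: orange blob inside the plate circle, in scene and side
def bis():
    out=[]
    for n in('scene','side'):
        a=r.grab_frame(n);hs=cv2.cvtColor(a,cv2.COLOR_RGB2HSV);Mx=P(n)
        m=cv2.inRange(hs,(8,110,110),(25,255,255));k=np.zeros_like(m)
        th=np.linspace(0,2*np.pi,60);q=np.c_[530+98*np.cos(th),219+98*np.sin(th),np.full(60,30),np.ones(60)]@Mx.T
        cv2.fillConvexPoly(k,(q[:,:2]/q[:,2:]).astype(np.int32),255);m&=k
        c=cv2.findContours(m,0,2)[0]
        if not c:print(n,'none');out.append(None);continue
        c=max(c,key=cv2.contourArea);e=cv2.minAreaRect(c);u=np.array(cv2.moments(c)['m10'])/cv2.contourArea(c),cv2.moments(c)['m01']/cv2.contourArea(c)
        print(n,u,'area',cv2.contourArea(c),'box',cv2.boundingRect(c),'onz29',onz(Mx,u,29).round(1));out.append(u)
    if all(o is not None for o in out):print('tri',tri(*out).round(1))
bis()
E
python3 bis.py; python3 tip.py 20 5 26 22
```

```text
scene (np.float64(283.56752136752135), 201.11965811965808) area 97.5 box (278, 193, 12, 15) onz29 [545.3 204.4]
side (np.float64(235.85378940308516), 188.70355466130113) area 248.5 box (226, 181, 21, 16) onz29 [553.3 170.4]
tri [545.5 188.3  45.1]
[560.85005574 117.88684369 148.66606864] [ 1.68521854e+02 -2.07009343e-02  1.61718287e+01] [ 0.29773996  1.08344386 -2.71478271] [ 16.1   7.8  -4.5  77.7 -11.5 179.9]
front [529.03035755 217.71074718  31.78563787] bisc [537.31318638 186.97542803  46.411126  ]
T [563.50024357 144.89322919 157.10953461] shares [ 0.0335672  -0.07672061 -0.04428539] [-0.1891877   0.03472139 -0.12489867]
```

Request:
move_arm --pt "0.006 -0.015 -0.009 -0.04 0.007 -0.025 0" --pt "0.013 -0.03 -0.018 -0.08 0.014 -0.05 0" --pt "0.02 -0.046 -0.027 -0.115 0.021 -0.075 0" --pt "0.027 -0.062 -0.036 -0.15 0.028 -0.1 0" --pt "0.033 -0.077 -0.044 -0.189 0.035 -0.125 0"

```text
time_s: 11.68
eef_pos: [563.3, 145.3, 157.1]
tool_rot: [159.8, -0.0, 22.1]
ft_force: [-0.4, -0.6, -1.8]
finger_gap: 0.268
grasp_force: 78.8
```

```bash
python3 bis.py; python3 tip.py 26 5 26 27
```

```text
scene (np.float64(286.94594594594594), 198.93993993993993) area 55.5 box (283, 193, 9, 11) onz29 [549.1 218. ]
side (np.float64(233.06006006006004), 191.39519519519519) area 277.5 box (223, 183, 21, 18) onz29 [550.9 186.5]
tri [547.1 202.3  42.3]
[563.2146496  145.70454854 156.95460717] [1.59878753e+02 7.13392373e-04 2.21186550e+01] [-0.91433071  0.17399909 -1.93307906] [ 21.7   8.4  -3.8  77.6 -20.1 179.6]
front [528.24460693 224.30425357  25.66286149] bisc [538.70865723 196.96557658  44.90527275]
T [563.39527269 160.72696156 165.40792952] shares [ 0.01941184 -0.0336519  -0.04233856] [-0.13056058  0.04252314 -0.09984381]
```

Request:
move_arm --pt "0.004 -0.007 -0.008 -0.026 0.008 -0.02 0" --pt "0.008 -0.013 -0.016 -0.052 0.017 -0.04 0" --pt "0.012 -0.02 -0.025 -0.078 0.025 -0.06 0" --pt "0.016 -0.027 -0.034 -0.104 0.034 -0.08 0" --pt "0.019 -0.034 -0.042 -0.13 0.042 -0.1 0"

```text
time_s: 12.4
eef_pos: [563.4, 160.1, 165.4]
tool_rot: [154.0, 0.0, 26.9]
ft_force: [0.5, 0.8, -1.9]
finger_gap: 0.267
grasp_force: 78.8
```

```bash
cat >> tip.py <<'E'
for b in ([-3.4,-91.8,79.7],[-3.4,-105,79.7],[-3.4,-118,79.7]):
    q=P('side')@[*(p+Rt.apply(b)),1];print('side pix of biscuit if at',b,(q/q[2])[:2].round(1))
E
python3 bis.py; python3 tip.py 31 5 26 32
```

```text
scene (np.float64(288.9259259259259), 195.96825396825398) area 31.5 box (286, 192, 7, 8) onz29 [547.7 231.6]
side (np.float64(231.54530201342283), 193.9479865771812) area 298.0 box (221, 185, 22, 19) onz29 [545.8 199.3]
tri [544.2 215.   41.5]
[563.26446993 160.31148837 165.36932169] [1.54046881e+02 1.24843974e-02 2.69571590e+01] [ 0.13775858 -0.44624291 -3.04082318] [ 25.    8.   -4.4  76.7 -25.9 177.8]
front [528.01306766 223.3807591   26.0210324 ] bisc [539.79484572 198.9019873   48.13775541]
T [561.76304247 174.3958701  171.15986971] shares [ 0.01681746 -0.0312179  -0.03666515] [-0.11209269  0.05369267 -0.09840447]
side pix of biscuit if at [-3.4, -91.8, 79.7] [232.4 189.2]
side pix of biscuit if at [-3.4, -105, 79.7] [231.4 192.9]
side pix of biscuit if at [-3.4, -118, 79.7] [230.5 196.6]
```

```bash
cat > wb.py <<'E'
from h import *
def wb(a):
    hs=cv2.cvtColor(a,cv2.COLOR_RGB2HSV);m=cv2.inRange(hs,(8,110,110),(25,255,255));m[:,330:]=0
    for c in cv2.findContours(m,0,2)[0]:
        if cv2.contourArea(c)>1500:
            M=cv2.moments(c);print(round(M['m10']/M['m00'],1),round(M['m01']/M['m00'],1),cv2.contourArea(c),cv2.boundingRect(c))
for f in('w5','w6','w7'):print(f);wb(cv2.imread(f'pics/{f}.png')[:,:,::-1])
print('now');wb(snap('wrist','w8.png'))
E
python3 wb.py
```

```text
w5
52.9 185.8 28292.5 (0, 0, 153, 333)
w6
81.9 240.7 12272.0 (16, 181, 135, 123)
237.6 76.4 30241.0 (0, 0, 330, 256)
w7
81.6 240.8 12284.0 (15, 181, 136, 124)
245.5 80.4 29774.5 (37, 0, 293, 258)
now
57.2 241.6 12200.5 (0, 179, 123, 124)
245.2 74.4 27515.5 (42, 0, 288, 241)
```

```bash
for a in "26 -5 26 27" "26 -35 27 27" "26 -60 33 27"; do python3 tip.py $a|grep T; done
```

```text
T [567.93517769 151.81689631 165.40792952] shares [0.00124245 0.0287402  0.01350975] [-0.00180672  0.00107981 -0.00144499]
T [581.55489268 125.08670059 166.40792952] shares [0.00138073 0.12013863 0.05422118] [-0.00180672  0.00107981 -0.00144499]
T [592.90465517 102.81153748 172.40792952] shares [0.00149138 0.20383174 0.07265744] [-0.00180672  0.00107981 -0.00144499]
```

Request:
move_arm --pt "0 0.015 0.007 0 0 0 0" --pt "0 0.035 0.016 0 0 0 0" --pt "0 0.06 0.027 0 0 0 0" --pt "0 0.09 0.04 0 0 0 0" --pt "0 0.12 0.054 0 0 0 0"

```text
time_s: 13.18
eef_pos: [581.6, 123.8, 166.5]
tool_rot: [154.1, 0.0, 26.9]
ft_force: [0.0, 0.1, -1.8]
finger_gap: 0.267
grasp_force: 78.8
```

```bash
python3 wb.py|tail -2;python3 bis.py; python3 tip.py 26 -75 36 27
```

```text
22.6 251.2 4716.5 (0, 191, 56, 119)
208.1 70.9 37362.5 (0, 0, 330, 185)
scene (np.float64(289.01149425287355), 199.10344827586206) area 29.0 box (287, 194, 5, 11) onz29 [554.7 221.3]
side (np.float64(232.127674258109), 195.18081435472737) area 241.5 box (222, 188, 21, 16) onz29 [540.1 202.7]
tri [547.4 210.7  32.1]
[581.40504855 124.00414011 166.44621167] [1.54090247e+02 1.25199074e-02 2.68262095e+01] [-0.41458055 -0.67411679 -2.63236241] [ 21.    7.7  -4.6  74.9 -25.8 173.5]
front [546.2502292  187.24787966  27.15260779] bisc [557.98358928 162.72731774  49.24876819]
T [599.71451267  89.44643962 175.40792952] shares [0.00247211 0.13028995 0.0300816 ] [-0.0020059   0.00194042 -0.00335072]
side pix of biscuit if at [-3.4, -91.8, 79.7] [235.8 181.4]
side pix of biscuit if at [-3.4, -105, 79.7] [234.9 185. ]
side pix of biscuit if at [-3.4, -118, 79.7] [234.  188.5]
```

Request:
move_arm --pt "0 0.02 0.007 0 0 0 0" --pt "0 0.045 0.014 0 0 0 0" --pt "0 0.075 0.02 0 0 0 0" --pt "0 0.105 0.025 0 0 0 0" --pt "0 0.13 0.03 0 0 0 0"

```text
time_s: 13.95
eef_pos: [599.2, 89.2, 175.7]
tool_rot: [154.1, -0.0, 26.9]
ft_force: [-0.0, 1.4, -1.4]
finger_gap: 0.269
grasp_force: 78.8
```

```bash
python3 bis.py; python3 tip.py 15 -85 60 24
```

```text
scene (np.float64(289.2857142857143), 199.80272108843536) area 24.5 box (287, 194, 5, 13) onz29 [557.  219.6]
side (np.float64(232.32681336593313), 196.20374898125507) area 204.5 box (222, 190, 21, 14) onz29 [536.1 206.1]
tri [547.6 211.   28. ]
[599.25538644  89.08719414 175.75051046] [ 1.54077243e+02 -1.51549992e-02  2.68326910e+01] [-0.35280992  0.17586954 -1.59337375] [ 17.1   7.6  -3.7  74.1 -25.5 169.3]
front [564.16772447 152.32911813  36.43915045] bisc [575.89206939 127.80954073  58.54118791]
T [607.1866724   53.74925334 183.0925677 ] shares [-0.02957275  0.11596955  0.0291486 ] [ 0.24267009 -0.02235464  0.05894863]
side pix of biscuit if at [-3.4, -91.8, 79.7] [238.7 172.1]
side pix of biscuit if at [-3.4, -105, 79.7] [237.9 175.6]
side pix of biscuit if at [-3.4, -118, 79.7] [237. 179.]
```

```bash
python3 tip.py 0 -180 90 10|grep T
```

```text
T [586.36884313 -81.67965266 183.7       ] shares [-0.29526271  0.45100716  0.18966917] [ 0.57183413 -0.08494362  0.36756269]
```

Request:
move_arm --pt "-0.05 0.08 0.03 0.11 -0.017 0.07 0" --pt "-0.11 0.17 0.07 0.23 -0.034 0.14 0" --pt "-0.17 0.27 0.11 0.35 -0.05 0.22 0" --pt "-0.23 0.36 0.15 0.47 -0.07 0.3 0" --pt "-0.295 0.451 0.19 0.572 -0.085 0.367 0"

```text
time_s: 14.68
eef_pos: [586.2, -82.0, 183.6]
tool_rot: [-179.9, 0.0, 10.0]
ft_force: [0.4, 1.2, -2.7]
finger_gap: 0.265
grasp_force: 78.9
```

```bash
python3 bis.py; python3 tip.py|head -2
cat > aim.py <<'E'
from h import *
import sys
x,y,z,w=map(float,sys.argv[1:]);s=r.read_state();Rt=R.from_euler('xyz',s['tool_rot'],degrees=True);Rn=R.from_euler('xyz',[180,0,w],degrees=True)
print(s['eef_pos'],s['tool_rot'],Rt.inv().apply(np.array([x,y,z])-s['eef_pos'])/300,(Rt.inv()*Rn).as_rotvec(degrees=True)/45)
E
python3 aim.py 485 -288 150 -5
```

```text
scene (np.float64(280.826762246117), 198.6810035842294) area 279.0 box (270, 190, 22, 18) onz29 [533.  207.2]
side (np.float64(232.3185913185913), 196.17280917280917) area 203.5 box (222, 190, 21, 14) onz29 [536.2 206. ]
tri [534.2 206.9  30.5]
[586.05034666 -84.50885469 183.17438454] [-1.79942120e+02  7.64487670e-02  9.75602841e+00] [-0.44767611  0.26887033 -2.97754703] [ -8.2  10.1   2.4  82.4   0.  162. ]
front [561.81760854  39.16800779  89.60543622] bisc [567.0164813    5.45333553  97.57177769]
[586.05034666 -84.50885469 183.17438454] [-1.79942120e+02  7.64487670e-02  9.75602841e+00] [-0.44675607  0.61152867  0.11055977] [-0.00106035  0.00185509  0.32791081]
```

Request:
move_arm --pt "-0.07 0.1 0.01 0 0 0.06 0" --pt "-0.17 0.23 0.03 0 0 0.13 0" --pt "-0.28 0.38 0.06 0 0 0.2 0" --pt "-0.38 0.52 0.09 0 0 0.27 0" --pt "-0.447 0.611 0.11 0 0 0.328 0"

```text
time_s: 15.4
eef_pos: [485.3, -286.0, 149.9]
tool_rot: [179.9, 0.1, -4.8]
ft_force: [0.2, -0.1, -2.3]
finger_gap: 0.27
grasp_force: 79.2
```

```bash
python3 aim.py 485 -288 95.5 -5
```

```text
[ 485.33803064 -286.01387293  149.90965487] [ 1.79943993e+02  6.21993277e-02 -4.78963007e+00] [-0.00037316  0.0065141   0.18137248] [0.00124713 0.00137992 0.00467556]
```

Request:
move_arm --pt "0 0 0.05 0 0 0 0" --pt "0 0 0.1 0 0 0 0" --pt "0 0 0.15 0 0 0 0" --pt "0 0 0.175 0 0 0 0" --pt "0 0 0.181 0 0 0 0"

```text
time_s: 16.02
eef_pos: [486.2, -284.3, 95.4]
tool_rot: [-180.0, 0.1, -4.6]
ft_force: [-1.1, -0.0, -1.5]
finger_gap: 0.266
grasp_force: 79.3
```

Request:
move_arm --pt "0 0 0.003 0 0 0 0" --pt "0 0 0.006 0 0 0 0" --pt "0 0 0.007 0 0 0 0" --pt "0 0 0.007 0 0 0 0" --pt "0 0 0.007 0 0 0 0"

```text
time_s: 16.65
eef_pos: [486.2, -284.9, 94.0]
tool_rot: [180.0, 0.0, -4.7]
ft_force: [0.7, 0.7, -1.9]
finger_gap: 0.267
grasp_force: 79.3
```

Contact is at about 93.7. I lower a touch more, then release.

Request:
move_arm --pt "0 0 0.002 0 0 0 0" --pt "0 0 0.003 0 0 0 0" --pt "0 0 0.003 0 0 0 0" --pt "0 0 0.003 0 0 0 0.15" --pt "0 0 0.003 0 0 0 0.4"

```text
time_s: 17.27
eef_pos: [486.4, -285.0, 93.2]
tool_rot: [180.0, 0.0, -4.7]
ft_force: [0.3, 0.7, 0.3]
finger_gap: 0.396
grasp_force: 0.0
```

Request:
move_arm --pt "0 0 0 0 0 0 0.7" --pt "0 0 0 0 0 0 1" --pt "0 0 0 0 0 0 1" --pt "0 0 0 0 0 0 1" --pt "0 0 0 0 0 0 1"

```text
time_s: 17.9
eef_pos: [486.2, -284.8, 93.0]
tool_rot: [180.0, 0.0, -4.7]
ft_force: [-0.4, -0.6, -0.4]
finger_gap: 1.005
grasp_force: 0.0
```

Request:
move_arm --pt "0 0 -0.06 0 0 0 1" --pt "0 0 -0.18 0 0 0 1" --pt "0 0 -0.33 0 0 0 1" --pt "0 0 -0.5 0 0 0 1" --pt "0 0 -0.6 0 0 0 1"

```text
time_s: 18.52
eef_pos: [486.5, -284.9, 277.4]
tool_rot: [179.9, -0.2, -4.7]
ft_force: [1.0, -0.6, 0.3]
finger_gap: 1.002
grasp_force: 0.0
```

Run:
```python
from h import *
exec(open('bis.py').read().split('\n',1)[1])
for n,fn,bx in[('scene','a.png',{'plate':(160,230,240,325),'square':(258,290,270,300)}),('side','b.png',{'plate':(170,228,185,275),'square':(150,164,230,252)})]:
    now=snap(n,'end_'+fn)[:,:,::-1]
    for k,b in bx.items():
        res=[]
        for im in(cv2.imread('pics/'+fn),now):
            hs=cv2.cvtColor(im,cv2.COLOR_BGR2HSV)[b[0]:b[1],b[2]:b[3]]
            m=(hs[:,:,1]<60) if k=='plate' else (hs[:,:,1]>150)&(hs[:,:,2]>130)
            ys,xs=np.nonzero(m);c=cv2.convexHull(np.c_[xs,ys].astype(np.int32)) if k=='plate' else None
            res.append((cv2.boundingRect(c) if k=='plate' else (xs.mean().round(1),ys.mean().round(1),len(xs))))
        print(n,k,res)
s=r.read_state();print(s['time_s'],s['eef_pos'],s['ft_force'],s['finger_gap'])
M=PW(s);a=snap('wrist','w9.png');hs=cv2.cvtColor(a,cv2.COLOR_RGB2HSV)
m=cv2.inRange(hs,(0,110,40),(15,255,115));c=max(cv2.findContours(m,0,2)[0],key=cv2.contourArea);e=cv2.minAreaRect(c);print('bar',e,onz(M,e[0],45),np.round([onz(M,p,50) for p in cv2.boxPoints(e)]))
```

```text
scene (np.float64(280.7747909199522), 198.69354838709677) area 279.0 box (270, 190, 22, 18) onz29 [532.9 207.1]
side (np.float64(232.36460905349793), 196.19588477366253) area 202.5 box (222, 190, 21, 14) onz29 [536. 206.]
tri [534.1 206.8  30.4]
scene plate [(0, 0, 80, 66), (0, 0, 80, 66)]
scene square [(np.float64(15.4), np.float64(14.6), 551), (np.float64(15.3), np.float64(14.8), 562)]
side plate [(8, 0, 82, 58), (8, 0, 82, 58)]
side square [(np.float64(11.6), np.float64(7.0), 15), (np.float64(10.2), np.float64(6.9), 17)]
18.725 [ 486.46371868 -284.95972482  274.15242005] [ 0.29570116  0.34987726 -1.48357083] 0.9965160313420236
bar ((257.5, 178.5), (23.0, 97.0), 0.0) [ 485.90288857 -285.89969285] [[ 438. -270.]
 [ 534. -279.]
 [ 532. -300.]
 [ 436. -294.]]
```

```bash
python3 -c "
from plant import r
print(r.finish_job())"
```

```text
the job is handed in; nothing more can be done
None
```

The job is handed in, with no verdict returned: by camera measurement the round biscuit lies flat on the white plate about 13 mm from its centre, the divider is flat on the bare counter and released, and the square biscuit and plate show no sign of having moved.

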